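# Hang the label caddy on its twin pins and bolt it

## Task

Pull the slide bolt on the hanging stand fully out, then hang the steel label caddy on the stand so that both holes of its flange go over the two upright pins and it sits fully down. Then push the bolt fully home over the flange so the caddy is locked on, and let go. Leave the tea cake, jar, brush and weight where they are.

Things in the scene. Friction and masses are not known exactly. Their poses are not given: they have to be found in the camera images.
- stand: Low steel stand fixed to the bench: rail 305 mm long along its y (y = -185 to +120 mm), 30 mm deep (x -15 to +15), top at z = 104 mm; base plate 120 x 310 x 8 mm. Origin on the bench below the pins' nominal midpoint; -x is the front (robot side, where the caddy hangs), y runs along the rail, z up. A pin bar lies on the rail, a slide bolt is at its -y end.
- pins_nominal (a point): Nominal midpoint of the two pins, on top of the 130 x 30 x 6 mm pin bar (stand x 0, y 0, z 110 mm); axes as the stand's. Pins: upright, 8 mm diameter, 90 mm apart along y, flat tips 22 mm above this. The bar is clamped rigidly in slots: both pins are really shifted together by up to 8 mm along y either way (x exact). No reading shows the shift: find it by touch or sight.
- latch (a joint): Slide bolt on the stand's -y end: 0 home, 0.035 m fully out, growing towards the stand's -y. Takes about 3 N, stays where left, stops at both ends. Home, its 16 mm wide, 6 mm thick tongue reaches in to stand y = -60 mm, underside at z = 118 mm: it blocks the flange from going down, or covers a seated flange with 3 mm to spare. Clear of the flange from 0.025 m out.
- latch_knob (a point): Black upright round knob of the slide bolt, 16 mm diameter, 42 mm tall (stand z 124 to 166 mm); this point is on its axis at stand z = 148 mm, x = 0, y = -115 mm minus the joint value. Can be pinched from above. Axes parallel to the stand's.
- caddy_grip (a point): Loose steel label caddy, 0.25 to 0.45 kg, upright on the bench. Point: mid-plane of its grip tab (10 mm thick in x, 50 mm wide, top 18 mm above, caddy underside 82 mm below). Open box 70 x 130 x 50 mm high spans x -65 to +5 mm of this point; flange 150 mm wide spans x +5 to +37, 5 mm thick, underside 37 mm below. x points to the flange, y left, z up. Hung, axes are parallel to the stand's.
- hole_left (a point): Left (+y) through-hole of the caddy's flange, 9.8 mm diameter, 1 mm chamfer; this point is on its axis at the flange's underside: 21.5 mm in +x, 45 mm in +y and 37 mm below the grip point.
- hole_right (a point): Right (-y) hole, alike: this point is 21.5 mm in +x, 45 mm in -y and 37 mm below the grip point.
- cake: Bystander: wrapped tea cake, disc of 196 mm diameter, 28 mm high; origin at the centre of its underside.
- jar: Bystander: closed amber jar, 60 mm diameter, 85 mm high; origin at the centre of its underside.
- brush: Bystander: wooden brush lying on the bench; origin at the underside, handle towards its -x.
- weight: Bystander: steel press weight, 60 mm diameter, 60 mm high; origin at the centre of its underside.
Things that resemble listed ones, but are neither listed nor needed, are in the scene too. Leave any blue look-alike of the part that bears caddy_grip alone.

How it is judged:
By the outcome, as a careful person would: the job done as asked, in the order asked, and still so for the second after the job is handed in, with the robot touching nothing.
It also fails if it takes over 66 s, if anything falls off the work surface, if the arm or the gripper's body presses on something with over 40 N, if the wrist force passes 120 N, or if a joint passes its speed limit or range.

## Robot

A 7-joint arm with a two-finger parallel gripper is mounted at the origin on the work surface. World frame = base frame: x ahead of the robot, y to its left, z up, the work surface at z = 0. Lengths are in m, angles in rad, forces in N, time in s.
With the tool pointing down it reaches from about 0.4 to 0.925 m from the base axis. Payload 4.1 kg.
Tool frame: the origin (TCP) lies at the very end of the fingers, on their centre line; the grasp point (between the pads) lies 19 mm behind it; y points along the fingers, x is the direction in which the jaws open and shut, and the axes are right-handed (so a half turn about y gives the same grasp; the last joint's range is limited). The gripper opens to 85 mm and grips with 20 to 120 N. Pads are 22 mm wide; open, the fingers measure 114 mm over their backs; the gripper's body (76 mm by 85 mm) begins 54 mm behind the grasp point. The pads swing forward as they close: fully open they stand 13 mm farther back than shut.
Start: joints at [1.153, 0.398, 0.045, 1.537, -0.019, 1.207, -0.051], TCP at [0.204, -0.617, 0.231] pointing down, gripper open.
Joint ranges: [-2.82, 2.82], [-0.49, 2.23], [-1.37, 1.46], [0, 2.46], [-1.36, 4.5], [0.23, 2], [-2.94, 2.94]. Speed limits (rad/s): [2.57, 2.57, 3.14, 3.14, 3.14, 3.14, 3.14].

## Interface

Orientations are given as a unit quaternion [w, x, y, z].
In Python, from bench import sensors, imaging, bot gives the robot as it stands. The module is installed in compiled form; this text tells all that it offers.
- The arm moves only by the tool arm_command, never from a script. Its argument "commands" is a list of rows, each an object with "claw": the closure, from -1 (fully open) to 1 (shut); "dp": the shift along the tool's x, y, z in m, a list of three; "rotation": the turn, a rotation vector about the tool's x, y, z in rad, a list of three. A call has exactly 8 rows; each row is the pose to reach, as a shift and turn from the pose commanded when the call began, along the tool's axes at that moment; what a row does not reach only later rows make up. A row lasts 1/8 s, in which the tool goes at most 62.5 mm and 10.7 degrees, less where a joint would pass 70% of its speed; a pose out of reach is approached as far as the arm can. A call with a gripper value outside its range is refused whole. The fingers move at their own pace and stop on an object; "newtons" is the grip in N (left out, the last holds). Time passes only in rows, so rows that repeat a pose let the fingers close, or fill a call up. It gives the time, the measured TCP pose, the force and the opening at its end, in the units of the state.
- sensors.observe(): the state, without advancing time (a new reading comes with each control period).
- imaging.read_camera(name): name is "scene" or "top"; returns a dict with "image" (384x512x3 uint8, red, green, blue), "mtx" (3x3 intrinsics, pixels), "R" (3x3) and "t" (3): a world point X has camera coordinates R X + t. Camera axes: x right, y down, z forward; pixel columns grow to the right and rows downward; lengths in m; the calibration is good to about 2 mm. A picture is of the moment at which its call begins. There is no depth.
- bot.sign_off(): hands the job in, once; it reports no verdict.
Trained networks look in a picture, given as the dict that the camera call returned (one of the last four; its "shot" number tells which), for a name from the list of things; names that differ only in an ending like _2 or _b are one class to them, and where a whole thing is asked for, a point or a joint stands for the part that bears it (a point fixed in the world has none). Each returns a list of dicts, best first, with "confidence" (0 to 1); they miss things now and then, are a little off and sometimes report something else, mostly with a low value. They report only what shows in the picture. A call takes as long as a camera call. They do not tell look-alikes from the thing itself.
- imaging.regions_of(picture, name): "region" (384x512 bool, what is visible of it) and "extent" ([left, top, right, bottom] in pixels, round what is visible of it).
The state is a dict: "time_s": time; "q": joint angles; "qd": joint speeds; "joint_efforts": joint torques, N m; "eef_pos": TCP position; "orientation": TCP orientation; "ft_force": force on the tool from outside, world axes, zero at the start; "torque": the same for the moment, N m; "opening": opening from 0.0 (shut) to 1.0 (fully open).
Only numpy, scipy, OpenCV 4.12 (cv2) and the standard library are available. Lean on these libraries where they do the work, as an engineer would, in place of code of your own. Each camera call takes 0.05 s, during which the arm holds its last target.

## Working session

There is one attempt and no reset: what is moved stays moved. The work goes in short steps, Python scripts to look and compute and a tool call to move; the robot and the scene stay as the last step left them, time stands still between calls to the robot, and variables do not carry over. Pictures are saved under pics/ and viewed, and the job is handed in when it is done.

Besides the shell and the picture viewer there is one more tool, called after "Request:" as name([rows], argument=value, ...), one row to a line, values as JSON. arm_command: Moves the arm, as the interface text tells. Its arguments: {"type":"object","properties":{"commands":{"type":"array"},"newtons":{"type":"number"}},"required":["commands"]}

```bash
ls; mkdir -p pics
python3 - <<'E'
from bench import sensors, imaging, bot
import cv2,pickle
s=sensors.observe()
for k in s: print(k,s[k])
for n in("scene","top"):
    p=imaging.read_camera(n); cv2.imwrite(f'pics/{n}0.png',p['image'][:,:,::-1]); pickle.dump(p,open(f'{n}0.pkl','wb'))
    print(n,p['mtx'],p['R'],p['t'])
    for k in ('stand','latch','latch_knob','caddy_grip','hole_left','cake','jar','brush','weight'):
        for r in imaging.regions_of(p,k): print(k,round(r['confidence'],2),r['extent'],r['region'].sum())
E
```

```text
pics
time_s 0.0
q [ 1.15302843  0.39917477  0.04500578  1.53786872 -0.01870846  1.20688003
 -0.05073044]
qd [ 1.01453257e-03  5.64598744e-04 -6.58818251e-04  1.65158516e-03
  2.80823657e-04 -7.05496875e-04 -7.94269983e-05]
joint_efforts [ 5.61885518e-04 -4.75121391e+01  1.36480417e+00 -2.54219145e+01
  1.15767468e-02  9.34887008e-03  1.49294038e-05]
eef_pos [ 0.20355262 -0.61664996  0.23027903]
orientation [ 0.57340146 -0.57267664  0.4148471  -0.41370776]
ft_force [-0.36641301 -0.26400162 -0.12746078]
torque [ 0.00389752 -0.01060855 -0.00160302]
opening 0.9983323577162271
scene [[477.56983129   0.         253.1654466 ]
 [  0.         477.56983129 198.39770269]
 [  0.           0.           1.        ]] [[ 6.53679039e-01  7.56771899e-01  8.14783006e-05]
 [ 5.79309028e-01 -5.00322143e-01 -6.43489552e-01]
 [-4.86934045e-01  4.20682833e-01 -7.65454891e-01]] [-0.35389397 -0.23398643  1.9057662 ]
stand 0.59 [202.7, 201.5, 292.0, 286.9] 3089
caddy_grip 0.95 [228.4, 173.5, 272.0, 202.7] 909
caddy_grip 0.82 [295.2, 178.8, 327.6, 218.8] 1069
caddy_grip 0.76 [230.7, 130.8, 272.7, 163.8] 1092
ca
[... 967 characters left out ...]
 1702
caddy_grip 0.82 [154.4, 253.8, 211.7, 311.3] 1811
caddy_grip 0.61 [149.0, 139.0, 205.0, 197.0] 1733
caddy_grip 0.58 [291.5, 60.5, 338.0, 116.3] 1788
hole_left 0.96 [146.5, 136.8, 209.4, 197.2] 1807
hole_left 0.92 [154.8, 253.7, 212.7, 311.1] 1820
hole_left 0.82 [295.2, 59.1, 335.5, 112.0] 1788
hole_left 0.68 [205.6, 201.5, 257.0, 245.8] 1600
hole_left 0.17 [82.7, 222.0, 148.1, 260.3] 680
cake 0.71 [322.4, 185.6, 386.3, 253.5] 3304
cake 0.59 [390.9, 145.0, 413.9, 166.8] 376
jar 0.64 [97.7, 150.1, 128.3, 172.6] 470
jar 0.58 [203.1, 202.6, 260.9, 246.1] 1617
brush 0.74 [82.0, 218.8, 148.9, 262.5] 707
brush 0.56 [205.3, 204.4, 259.5, 248.7] 1729
weight 0.74 [391.2, 145.6, 413.5, 167.2] 389
```

Run:
```python
import cv2
a=cv2.imread('pics/scene0.png');b=cv2.imread('pics/top0.png')
cv2.imwrite('pics/s1.png',cv2.resize(a[110:350,120:380],(780,720))[:600] if 0 else cv2.resize(a[110:350,120:380],None,fx=2.5,fy=2.5,interpolation=cv2.INTER_CUBIC))
cv2.imwrite('pics/t1.png',cv2.resize(b[50:320,80:420],None,fx=2.2,fy=2.2,interpolation=cv2.INTER_CUBIC))
```

```text
(no output)
```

View pics/s1.png

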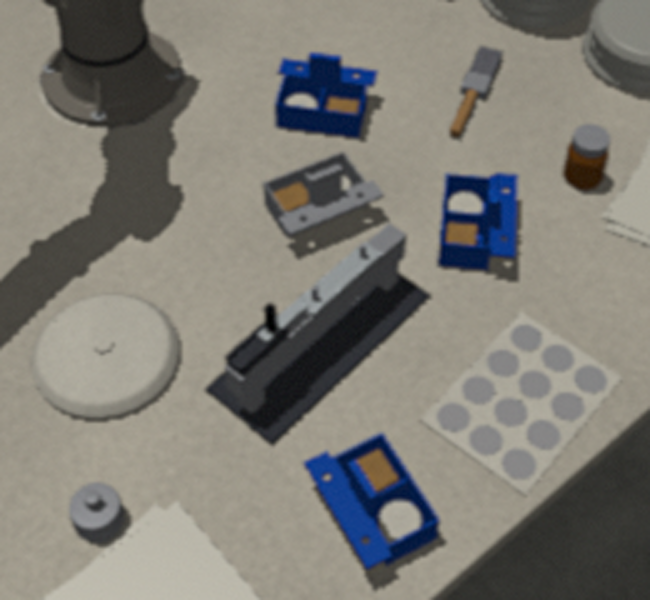

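View pics/t1.png

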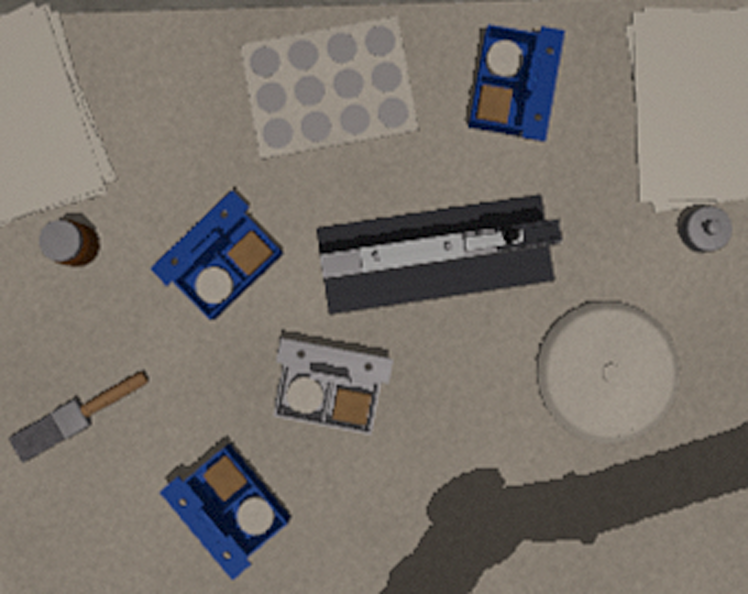

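The steel (grey) caddy is at top px (232,224) and scene px (248,188). The three look-alikes at top px (177,168), (315,88) and (183,282) are blue. Only the grey one fits "steel", so it is the one to grasp. I'll enlarge it and the stand to confirm.

Run:
```python
import cv2
a=cv2.imread('pics/scene0.png');b=cv2.imread('pics/top0.png')
def c(im,x0,y0,x1,y1,f,n):
    o=cv2.resize(im[y0:y1,x0:x1],None,fx=f,fy=f,interpolation=cv2.INTER_NEAREST)
    for x in range(x0-x0%10+10,x1,10): cv2.putText(o,str(x),((x-x0)*f,8),0,.3,(0,255,255),1); cv2.line(o,((x-x0)*f,10),((x-x0)*f,16),(0,255,255),1)
    for y in range(y0-y0%10+10,y1,10): cv2.putText(o,str(y),(0,(y-y0)*f),0,.3,(0,255,255),1)
    cv2.imwrite(n,o)
c(b,222,135,338,195,6,'pics/t2.png')
c(a,200,195,295,292,6,'pics/s2.png')
c(b,200,195,265,250,10,'pics/t3.png')
c(a,222,168,278,210,12,'pics/s3.png')
```

```text
(no output)
```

View pics/t2.png

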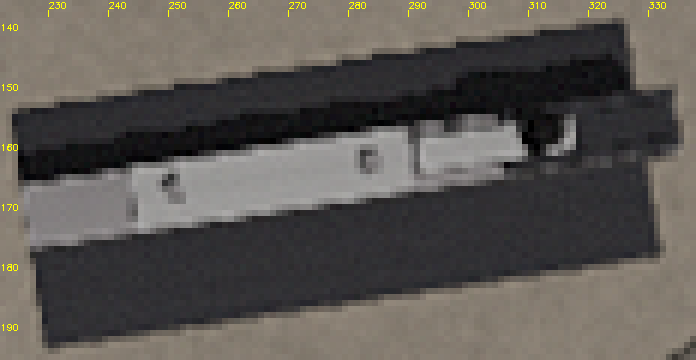

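View pics/s2.png

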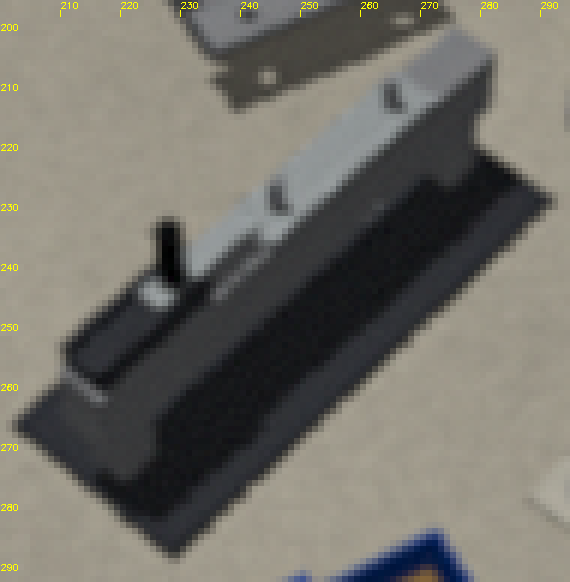

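View pics/t3.png

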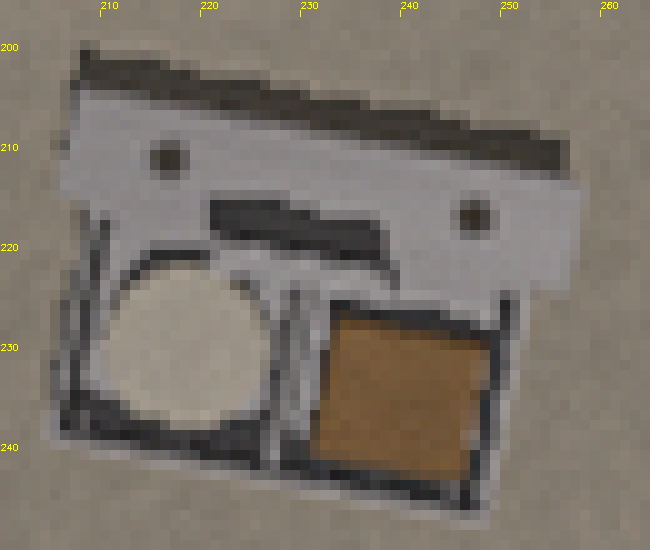

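View pics/s3.png

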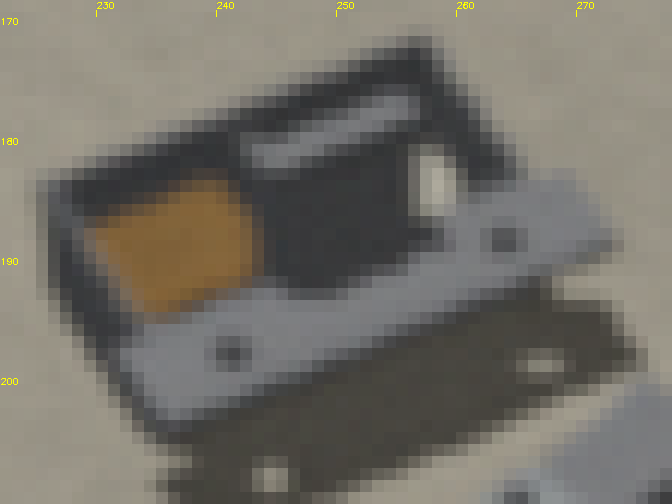

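```bash
cat > h.py <<'E'
import numpy as np,cv2,pickle
from scipy.optimize import least_squares
from scipy.ndimage import map_coordinates
def proj(p,X):
    c=np.asarray(X,float)@np.asarray(p['R']).T+p['t']; u=c@np.asarray(p['mtx']).T
    return u[:,:2]/u[:,2:]
def place(P,x,y,a,z=0.):
    c,s=np.cos(a),np.sin(a); P=np.asarray(P,float)
    return np.c_[x+c*P[:,0]-s*P[:,1], y+s*P[:,0]+c*P[:,1], P[:,2]+z]
def tri(ps,uvs):
    A=[];b=[]
    for p,(u,v) in zip(ps,uvs):
        K=p['mtx'];d=np.linalg.inv(K)@[u,v,1]
        M=p['R'];t=p['t']
        A+= [M[0]-d[0]*M[2], M[1]-d[1]*M[2]]; b+=[d[0]*t[2]-t[0], d[1]*t[2]-t[1]]
    return np.linalg.lstsq(np.array(A),np.array(b),rcond=None)[0]
def atz(p,uv,z):
    d=np.linalg.inv(p['mtx'])@[uv[0],uv[1],1]; R=np.asarray(p['R']);C=-R.T@p['t'];w=R.T@d
    return C+w*(z-C[2])/w[2]
def edgefit(p,segs,pose,step=0.005,w=3.0):
    """per-segment signed normal offset (px) of strongest edge near the predicted line"""
    g=cv2.cvtColor(p['image'],cv2.COLOR_RGB2GRAY).astype(float)
    out=[]
    return g
E
python3 - <<'E'
from h import *
s=pickle.load(open('scene0.pkl','rb'));t=pickle.load(open('top0.pkl','rb'))
for p in(s,t): print(-p['R'].T@p['t'])
T={'stand':[((-60,-187.5,8),(332,177.5)),((60,-187.5,8),(326.2,138.7)),((-60,122.5,8),(230,193)),((60,122.5,8),(224,153.7)),((-15,120,104),(227.8,176.2)),((15,120,104),(225.7,166.2))]}
S={'stand':[((-60,-187.5,8),(202.5,265.8)),((60,-187.5,8),(228.7,288.3)),((60,122.5,8),(292.2,228.3)),((-15,120,104),(275.8,198.7)),((15,120,104),(282,203.5))]}
def fit(lt,ls,x0,z=False):
    def f(v,only=None):
        r=[]
        for p,l in((t,lt),(s,ls)):
            if only is None or p is only:
                r.append(proj(p,place(np.array([q[0] for q in l])/1000,v[0],v[1],v[2]))-[q[1] for q in l])
        return np.concatenate(r).ravel()
    for o in(None,t,s):
        r=least_squares(f,x0,kwargs=dict(only=o),loss='soft_l1'); print(r.x.round(4)); print(f(r.x,o).reshape(-1,2).round(1).tolist())
    return least_squares(f,x0,loss='soft_l1').x
v=fit(T['stand'],S['stand'],[.58,-.05,0])
# pins predicted
for sh in(-.008,0,.008):
    for y in(.045,-.045):
        for z in(.11,.132): print(sh,y,z,proj(t,place([[0,y+sh,z]],*v)).round(1),proj(s,place([[0,y+sh,z]],*v)).round(1))
print('knob',place([[0,-.115,.148]],*v),[proj(p,place([[0,-.115,z] for z in(.124,.166)],*v)).round(1).tolist() for p in(t,s)])
# caddy: grip z=82; holes top at z=50
C_t=[((21.5,45,50),(216.5,210.8)),((21.5,-45,50),(247,216.5)),((37,75,50),(207.5,204)),((37,-75,50),(257.5,213.5)),((-65,65,50),(205,238.8)),((-65,-65,50),(248,247))]
C_s=[((21.5,45,50),(263.9,187.8)),((21.5,-45,50),(241.2,197.2)),((-65,65,50),(256.5,171.3)),((-65,-65,50),(225.5,183.3)),((37,-75,50),(236,204.2)),((37,75,50),(273,187))]
fit(C_t,C_s,[.5,0,-.2])
E
```

```text
[ 1.29486596 -0.65097471  1.30823907]
[ 0.51314832 -0.00880892  1.3730582 ]
[ 0.6043 -0.0496  0.128 ]
[[1.1, -1.1], [0.4, -1.9], [0.3, -0.4], [0.1, -0.8], [-1.0, -0.1], [-0.6, -0.8], [-1.5, -0.8], [-0.5, -1.1], [-0.7, -1.4], [-0.7, -1.0], [0.2, -1.1]]
[ 0.6016 -0.0494  0.1201]
[[1.0, 0.3], [0.6, -0.6], [0.0, 0.2], [0.1, -0.3], [-1.1, 0.5], [-0.6, -0.2]]
[ 0.6086 -0.0507  0.128 ]
[[-1.0, 0.3], [0.1, 0.1], [0.0, -0.4], [-0.0, -0.0], [0.8, -0.1]]
-0.008 0.045 0.11 [[255.5 165.9]] [[262.  213.7]]
-0.008 0.045 0.132 [[255.5 165.4]] [[262.1 209.4]]
-0.008 -0.045 0.11 [[287.7 160.9]] [[242.9 230.7]]
-0.008 -0.045 0.132 [[288.3 160.2]] [[242.8 226.5]]
0 0.045 0.11 [[252.7 166.4]] [[263.7 212.3]]
0 0.045 0.132 [[252.6 165.8]] [[263.8 208. ]]
0 -0.045 0.11 [[284.9 161.3]] [[244.7 229.2]]
0 -0.045 0.132 [[285.4 160.7]] [[244.6 224.9]]
0.008 0.045 0.11 [[249.8 166.8]] [[265.3 210.8]]
0.008 0.045 0.132 [[249.7 166.3]] [[265.4 206.5]]
0.008 -0.045 0.11 [[282.  161.8]] [[246.4 227.6]]
0.008 -0.045 0.132 [[282.5 161.1]] [[246.3 223.4]]
knob [[ 0.61893375 -0.16362629  0.148     ]] [[[310.5, 156.9], [312.5, 155.5]], [[228.9, 240.4], [228.4, 232.2]]]
[ 0.4484  0.0633 -0.2052]
[[0.0, -0.4], [0.3, -0.6], [-0.2, -0.8], [1.0, -1.1], [-0.7, -0.0], [0.8, -0.2], [-0.2, -0.9], [-0.1, -0.8], [0.1, -2.0], [-0.9, -1.1], [-0.5, -1.5], [0.3, -0.3]]
[ 0.4469  0.0639 -0.2124]
[[-0.1, -0.0], [0.1, 0.0], [-0.3, -0.4], [0.8, -0.4], [-1.0, 0.3], [0.4, 0.4]]
[ 0.4527  0.0607 -0.1941]
[[0.0, 0.0], [0.2, 0.3], [0.0, -1.1], [-0.8, 0.1], [-0.1, -0.3], [0.5, 0.5]]
```

```bash
cat >> h.py <<'E'
from scipy.spatial.transform import Rotation as Ro
def tool(o): return Ro.from_quat([o[1],o[2],o[3],o[0]])
def delta(pos,jaw,s):
    """dp (tool axes), rotvec to put TCP at pos, fingers down, jaw axis along world yaw jaw (mod pi)"""
    R0=tool(s['orientation']); best=None
    for j in(jaw,jaw+np.pi):
        x=np.array([np.cos(j),np.sin(j),0]);y=np.array([0,0,-1.]);z=np.cross(x,y)
        r=(R0.inv()*Ro.from_matrix(np.c_[x,y,z])).as_rotvec()
        if best is None or np.linalg.norm(r)<np.linalg.norm(best): best=r
    return R0.inv().apply(np.asarray(pos)-s['eef_pos']).round(4),best.round(4)
E
python3 - <<'E'
from h import *
from bench import sensors
s=pickle.load(open('scene0.pkl','rb'));t=pickle.load(open('top0.pkl','rb'))
St=[((-60,-187.5,8),(332,177.5)),((60,-187.5,8),(326.2,138.7)),((-60,122.5,8),(230,193)),((60,122.5,8),(224,153.7)),((-15,120,104),(227.8,176.2)),((15,120,104),(225.7,166.2))]
Ss=[((-60,-187.5,8),(202.5,265.8)),((60,-187.5,8),(228.7,288.3)),((60,122.5,8),(292.2,228.3)),((-15,120,104),(275.8,198.7)),((15,120,104),(282,203.5))]
C_t=[((21.5,45,50),(216.8,211)),((21.5,-45,50),(247.3,216.8)),((37,75,50),(207.5,204)),((37,-75,50),(257.5,213.5)),((-65,65,50),(205,238.8)),((-65,-65,50),(248,247))]
C_s=[((21.5,45,50),(263.9,188.3)),((21.5,-45,50),(241.5,197.7)),((-65,65,50),(256.5,171.3)),((-65,-65,50),(225.5,183.3)),((37,-75,50),(236,204.2)),((37,75,50),(273,187))]
for lt,ls,x0 in((St,Ss,[.6,-.05,.12,0]),(C_t,C_s,[.45,.06,-.2,0])):
    def f(v,only):
        r=[]
        for p,l in((t,lt),(s,ls)):
            if only is None or p is only:
                r.append(proj(p,place(np.array([q[0] for q in l])/1000,v[0],v[1],v[2],v[3] if only is None else 0))-[q[1] for q in l]+.5)
        return np.concatenate(r).ravel()
    for o in(None,t,s):
        r=least_squares(f,x0,args=(o,),loss='soft_l1'); print(r.x.round(4),np.abs(r.fun).mean().round(2))
print(tri((s,t),((227.7,231.5),(312.3,155.5)) ),'knob top')
st=sensors.observe();print(tool(st['orientation']).as_matrix().round(3))
print(delta([.619,-.163,.30],.126+np.pi/2,st))
E
```

```text
[ 0.6034 -0.048   0.1232 -0.0061] 0.33
[ 0.6031 -0.048   0.1203  0.    ] 0.47
[ 0.6061 -0.0506  0.1285  0.    ] 0.28
[ 0.4472  0.0648 -0.2079 -0.0068] 0.35
[ 0.4481  0.0649 -0.2141  0.    ] 0.38
[ 0.4506  0.0604 -0.1943  0.    ] 0.33
[ 0.61801303 -0.16377311  0.1685287 ] knob top
[[ 0.314 -0.     0.95 ]
 [-0.95  -0.     0.314]
 [ 0.    -1.    -0.   ]]
(array([-0.3012, -0.0687,  0.5367]), array([0.000e+00, 1.929e-01, 1.000e-04]))
```

Request:
arm_command([
  {"claw": 0,"dp": [-0.03,-0.02,0.05],"rotation": [0,0.02,0]},
  {"claw": 0,"dp": [-0.06,-0.03,0.1],"rotation": [0,0.05,0]},
  {"claw": 0,"dp": [-0.09,-0.04,0.16],"rotation": [0,0.08,0]},
  {"claw": 0,"dp": [-0.12,-0.05,0.21],"rotation": [0,0.1,0]},
  {"claw": 0,"dp": [-0.15,-0.05,0.265],"rotation": [0,0.12,0]},
  {"claw": 0,"dp": [-0.18,-0.05,0.32],"rotation": [0,0.14,0]},
  {"claw": 0,"dp": [-0.21,-0.05,0.375],"rotation": [0,0.16,0]},
  {"claw": 0,"dp": [-0.24,-0.05,0.43],"rotation": [0,0.193,0]},
], newtons=40)

```text
time_s: 2.0
eef_pos: [0.5363, -0.255, 0.2817]
orientation: [-0.53, 0.53, -0.468, 0.468]
ft_force: [0.9, -0.4, -0.7]
opening: 0.501
```

```bash
cat > d.py <<'E'
import sys
from h import *
from bench import sensors
s=sensors.observe(); a=[float(v) for v in sys.argv[1:5]]
print('t',round(s['time_s'],2),'pos',s['eef_pos'].round(4) if hasattr(s['eef_pos'],'round') else s['eef_pos'],'F',np.round(s['ft_force'],1),'T',np.round(s['torque'],2),'open',round(s['opening']*85,1))
X=tool(s['orientation']).as_matrix(); print('jaw yaw',round(np.arctan2(X[1,0],X[0,0]),4),'down',X[:,1].round(3))
if len(a)==4: print(delta(a[:3],a[3],s))
E
python3 d.py .619 -.163 .26 1.694
```

```text
t 2.0 pos [ 0.5363 -0.255   0.2817] F [ 0.9 -0.4 -0.7] T [-0.03 -0.01  0.06] open 42.6
jaw yaw -1.4462 down [ 0.001 -0.001 -1.   ]
(array([-0.081 ,  0.0216,  0.0935]), array([-0.0006,  0.0014,  0.0008]))
```

Request:
arm_command([
  {"claw": 0,"dp": [-0.04,0.0,0.045],"rotation": [0,0,0]},
  {"claw": 0,"dp": [-0.07,0.0,0.08],"rotation": [0,0,0]},
  {"claw": 0,"dp": [-0.081,0.02,0.0935],"rotation": [0,0,0]},
  {"claw": 0,"dp": [-0.081,0.05,0.0935],"rotation": [0,0,0]},
  {"claw": 0,"dp": [-0.081,0.085,0.0935],"rotation": [0,0,0]},
  {"claw": 0,"dp": [-0.081,0.11,0.0935],"rotation": [0,0,0]},
  {"claw": 0,"dp": [-0.081,0.11,0.0935],"rotation": [0,0,0]},
  {"claw": 0,"dp": [-0.081,0.11,0.0935],"rotation": [0,0,0]},
])

```text
time_s: 3.0
eef_pos: [0.6178, -0.1654, 0.172]
orientation: [0.53, -0.53, 0.467, -0.468]
ft_force: [0.0, -0.1, 0.6]
opening: 0.501
```

```bash
python3 d.py .619 -.163 .138 1.694
python3 - <<'E'
from bench import imaging
from h import *
for n,b in(('scene',(190,120,300,260)),('top',(270,110,350,200))):
    p=imaging.read_camera(n);pickle.dump(p,open(n+'1.pkl','wb'))
    cv2.imwrite(f'pics/{n}1.png',cv2.resize(p['image'][b[1]:b[3],b[0]:b[2],::-1],None,fx=4,fy=4,interpolation=cv2.INTER_CUBIC))
a=cv2.imread('pics/scene1.png');b=cv2.imread('pics/top1.png')
o=np.zeros((560,770,3),np.uint8);o[:560,:440]=a;o[:360,450:770]=b;cv2.imwrite('pics/c1.png',o)
E
```

```text
t 3.0 pos [ 0.6178 -0.1654  0.172 ] F [ 0.  -0.1  0.6] T [-0.05 -0.04 -0.01] open 42.6
jaw yaw -1.4462 down [ 0.001 -0.001 -1.   ]
(array([-0.0022,  0.034 ,  0.0014]), array([-0.0008,  0.0014,  0.0009]))
```

View pics/c1.png

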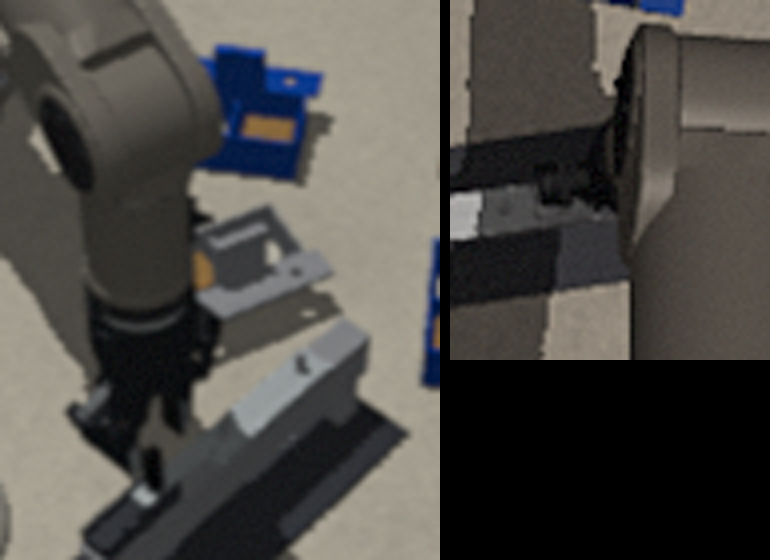

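The scene view shows the open fingers straddling the knob at px (228,237). The arm blocks the top view there. I'll descend and pinch.

Request:
arm_command([
  {"claw": 0,"dp": [-0.002,0.015,0.001],"rotation": [0,0,0]},
  {"claw": 0,"dp": [-0.002,0.028,0.001],"rotation": [0,0,0]},
  {"claw": 0,"dp": [-0.002,0.034,0.001],"rotation": [0,0,0]},
  {"claw": 0.4,"dp": [-0.002,0.034,0.001],"rotation": [0,0,0]},
  {"claw": 1,"dp": [-0.002,0.034,0.001],"rotation": [0,0,0]},
  {"claw": 1,"dp": [-0.002,0.034,0.001],"rotation": [0,0,0]},
  {"claw": 1,"dp": [-0.002,0.034,0.001],"rotation": [0,0,0]},
  {"claw": 1,"dp": [-0.002,0.034,0.001],"rotation": [0,0,0]},
], newtons=40)

```text
time_s: 4.1
eef_pos: [0.6184, -0.1628, 0.1373]
orientation: [-0.53, 0.531, -0.467, 0.468]
ft_force: [0.7, -1.8, -2.0]
opening: 0.168
```

```bash
python3 d.py .619 -.163 .138 1.694
```

```text
t 4.1 pos [ 0.6184 -0.1628  0.1373] F [ 0.7 -1.8 -2. ] T [-0.45 -0.08  0.03] open 14.3
jaw yaw -1.4452 down [ 0.    -0.001 -1.   ]
(array([ 0.0003, -0.0007,  0.0005]), array([-0.    ,  0.0024,  0.0008]))
```

Request:
arm_command([
  {"claw": 1,"dp": [0.006,0,0],"rotation": [0,0,0]},
  {"claw": 1,"dp": [0.014,0,0],"rotation": [0,0,0]},
  {"claw": 1,"dp": [0.022,0,0],"rotation": [0,0,0]},
  {"claw": 1,"dp": [0.029,0,0],"rotation": [0,0,0]},
  {"claw": 1,"dp": [0.034,0,0],"rotation": [0,0,0]},
  {"claw": 1,"dp": [0.037,0,0],"rotation": [0,0,0]},
  {"claw": 1,"dp": [0.037,0,0],"rotation": [0,0,0]},
  {"claw": 1,"dp": [0.037,0,0],"rotation": [0,0,0]},
])

```text
time_s: 5.1
eef_pos: [0.6226, -0.1974, 0.1373]
orientation: [0.531, -0.53, 0.468, -0.466]
ft_force: [-3.6, 4.9, 2.0]
opening: 0.174
```

```bash
python3 d.py
```

```text
t 5.1 pos [ 0.6226 -0.1974  0.1373] F [-3.6  4.9  2. ] T [ 1.07  0.83 -0.07] open 14.8
jaw yaw -1.4443 down [-0.002  0.002 -1.   ]
```

Request:
arm_command([
  {"claw": 1,"dp": [0.001,0,0],"rotation": [0,0,0]},
  {"claw": 1,"dp": [0.002,0,0],"rotation": [0,0,0]},
  {"claw": 1,"dp": [0.003,0,0],"rotation": [0,0,0]},
  {"claw": 1,"dp": [0.003,0,0],"rotation": [0,0,0]},
  {"claw": 1,"dp": [0.003,0,0],"rotation": [0,0,0]},
  {"claw": 1,"dp": [0.003,0,0],"rotation": [0,0,0]},
  {"claw": 1,"dp": [0.003,0,0],"rotation": [0,0,0]},
  {"claw": 1,"dp": [0.003,0,0],"rotation": [0,0,0]},
])

```text
time_s: 6.1
eef_pos: [0.6227, -0.1975, 0.1373]
orientation: [0.532, -0.53, 0.469, -0.465]
ft_force: [-5.4, 8.8, 2.7]
opening: 0.172
```

```bash
python3 d.py
```

```text
t 6.1 pos [ 0.6227 -0.1975  0.1373] F [-5.4  8.8  2.7] T [ 1.89  1.16 -0.02] open 14.6
jaw yaw -1.4426 down [-0.003  0.006 -1.   ]
```

Request:
arm_command([
  {"claw": 0,"dp": [-0.003,0,0],"rotation": [0,0,0]},
  {"claw": 0,"dp": [-0.003,0,0],"rotation": [0,0,0]},
  {"claw": 0,"dp": [-0.003,-0.03,0],"rotation": [0,0,0]},
  {"claw": 0,"dp": [-0.015,-0.048,0],"rotation": [0,0,0]},
  {"claw": 0,"dp": [-0.065,-0.048,0],"rotation": [0,0,0]},
  {"claw": 0,"dp": [-0.11,-0.03,0],"rotation": [0,0,0]},
  {"claw": 0,"dp": [-0.1145,0.0,0],"rotation": [0,0,0]},
  {"claw": 0,"dp": [-0.1145,0.0,0],"rotation": [0,0,0]},
])

```text
time_s: 7.1
eef_pos: [0.6074, -0.0872, 0.1356]
orientation: [-0.53, 0.532, -0.468, 0.466]
ft_force: [0.3, -1.0, -0.2]
opening: 0.502
```

```bash
python3 d.py .6087 -.0872 .116 1.6955;python3 - <<'E'
from bench import imaging
from h import *
for n,b in(('scene',(190,120,300,260)),('top',(230,120,320,200))):
    p=imaging.read_camera(n);pickle.dump(p,open(n+'2.pkl','wb'))
    cv2.imwrite(f'pics/{n}2.png',cv2.resize(p['image'][b[1]:b[3],b[0]:b[2],::-1],None,fx=4,fy=4,interpolation=cv2.INTER_CUBIC))
a=cv2.imread('pics/scene2.png');b=cv2.imread('pics/top2.png')
o=np.zeros((560,800,3),np.uint8);o[:560,:440]=a;o[:320,440:800]=b;cv2.imwrite('pics/c2.png',o)
E
```

```text
t 7.1 pos [ 0.6074 -0.0872  0.1356] F [ 0.3 -1.  -0.2] T [-0.07  0.   -0.03] open 42.6
jaw yaw -1.4429 down [-0.004  0.    -1.   ]
(array([0.0002, 0.0196, 0.0014]), array([ 0.004 ,  0.0032, -0.0006]))
```

View pics/c2.png

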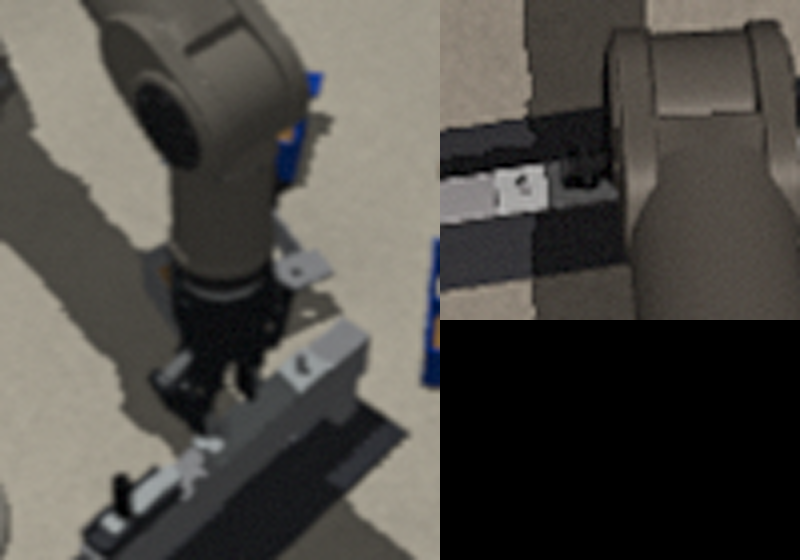

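The bolt is out (knob now at scene px ~(220,244)) and the fingers are over the right pin. I'll pinch the pin gently to find the shift by touch.

Request:
arm_command([
  {"claw": 0,"dp": [0,0.01,0.0014],"rotation": [0,0,0]},
  {"claw": 0.4,"dp": [0,0.018,0.0014],"rotation": [0.004,0.003,0]},
  {"claw": 0.7,"dp": [0,0.018,0.0014],"rotation": [0.004,0.003,0]},
  {"claw": 1,"dp": [0,0.018,0.0014],"rotation": [0.004,0.003,0]},
  {"claw": 1,"dp": [0,0.018,0.0014],"rotation": [0.004,0.003,0]},
  {"claw": 1,"dp": [0,0.018,0.0014],"rotation": [0.004,0.003,0]},
  {"claw": 1,"dp": [0,0.018,0.0014],"rotation": [0.004,0.003,0]},
  {"claw": 1,"dp": [0,0.018,0.0014],"rotation": [0.004,0.003,0]},
], newtons=20)

```text
time_s: 8.2
eef_pos: [0.6101, -0.0886, 0.1189]
orientation: [0.53, -0.529, 0.468, -0.469]
ft_force: [-0.3, -2.0, -5.0]
opening: 0.077
```

```bash
python3 d.py
```

```text
t 8.2 pos [ 0.6101 -0.0886  0.1189] F [-0.3 -2.  -5. ] T [-0.35  0.   -0.04] open 6.6
jaw yaw -1.4482 down [ 0.003 -0.    -1.   ]
```

```bash
python3 d.py .5991 .0007 .119 .123; python3 -c "
from bench import sensors
print(sensors.observe()['q'])"
```

```text
t 8.2 pos [ 0.6101 -0.0886  0.1189] F [-0.3 -2.  -5. ] T [-0.35  0.   -0.04] open 6.6
jaw yaw -1.4482 down [ 0.003 -0.    -1.   ]
(array([-0.0899, -0.0001, -0.    ]), array([-0.0028,  1.5704, -0.0021]))
[ 0.26605276  0.44848277 -0.25012772  1.73404327  0.13021871  0.97203779
 -1.48172379]
```

Request:
arm_command([
  {"claw": 0,"dp": [0,0,0],"rotation": [0,0,0]},
  {"claw": 0,"dp": [0,-0.012,0],"rotation": [0,0,0]},
  {"claw": 0,"dp": [-0.005,-0.035,0],"rotation": [0,0.1,0]},
  {"claw": 0,"dp": [-0.03,-0.035,0],"rotation": [0,0.28,0]},
  {"claw": 0,"dp": [-0.05,-0.035,0],"rotation": [0,0.46,0]},
  {"claw": 0,"dp": [-0.075,-0.035,0],"rotation": [0,0.64,0]},
  {"claw": 0,"dp": [-0.09,-0.035,0],"rotation": [0,0.82,0]},
  {"claw": 0,"dp": [-0.09,-0.035,0],"rotation": [0,1.0,0]},
])

```text
time_s: 9.2
eef_pos: [0.6001, 0.0042, 0.1561]
orientation: [-0.242, 0.237, -0.665, 0.665]
ft_force: [-0.6, -0.2, -0.2]
opening: 0.505
```

```bash
python3 d.py .5991 .0007 .119 .123; python3 -c "
from bench import sensors
print(sensors.observe()['q'])"
```

```text
t 9.2 pos [0.6001 0.0042 0.1561] F [-0.6 -0.2 -0.2] T [-0.03  0.02  0.06] open 42.9
jaw yaw -2.4501 down [ 0.007  0.002 -1.   ]
(array([0.0032, 0.0371, 0.002 ]), array([-5.000e-04,  5.685e-01, -7.100e-03]))
[-0.00327808  0.37268402 -0.09400973  1.74782864  0.03821909  1.01608193
 -2.56086557]
```

Request:
arm_command([
  {"claw": 0,"dp": [0.003,0.01,0.002],"rotation": [0,0,-0.007]},
  {"claw": 0,"dp": [0.003,0.025,0.002],"rotation": [0,0,-0.007]},
  {"claw": 0.4,"dp": [0.003,0.036,0.002],"rotation": [0,0,-0.007]},
  {"claw": 0.7,"dp": [0.003,0.036,0.002],"rotation": [0,0,-0.007]},
  {"claw": 1,"dp": [0.003,0.036,0.002],"rotation": [0,0,-0.007]},
  {"claw": 1,"dp": [0.003,0.036,0.002],"rotation": [0,0,-0.007]},
  {"claw": 1,"dp": [0.003,0.036,0.002],"rotation": [0,0,-0.007]},
  {"claw": 1,"dp": [0.003,0.036,0.002],"rotation": [0,0,-0.007]},
], newtons=20)

```text
time_s: 10.2
eef_pos: [0.5988, -0.0016, 0.1175]
orientation: [-0.24, 0.241, -0.664, 0.666]
ft_force: [4.7, 1.4, -11.5]
opening: 0.081
```

```bash
python3 d.py
```

```text
t 10.2 pos [ 0.5988 -0.0016  0.1175] F [  4.7   1.4 -11.5] T [ 0.48 -1.09  0.05] open 6.9
jaw yaw -2.4473 down [-0.001 -0.003 -1.   ]
```

Right pin (jaws along y) and left pin (oblique jaws) put the pin midpoint at about (0.6026, -0.0441). That is a shift of about +4.5 mm, and the x position agrees with vision to 0.3 mm. Next I centre the caddy along y by pinching the tab's width.

```bash
python3 d.py .448 .0635 .150 1.363
```

```text
t 10.2 pos [ 0.5988 -0.0016  0.1175] F [  4.7   1.4 -11.5] T [ 0.48 -1.09  0.05] open 6.9
jaw yaw -2.4473 down [-0.001 -0.003 -1.   ]
(array([ 0.0743, -0.0326, -0.1464]), array([-0.0012, -0.6687,  0.0032]))
```

Request:
arm_command([
  {"claw": -0.2,"dp": [0,0,0],"rotation": [0,0,0]},
  {"claw": -0.2,"dp": [0,-0.025,0],"rotation": [0,0,0]},
  {"claw": -0.6,"dp": [0.005,-0.05,-0.01],"rotation": [0,-0.1,0]},
  {"claw": -1,"dp": [0.025,-0.055,-0.05],"rotation": [0,-0.25,0]},
  {"claw": -1,"dp": [0.05,-0.055,-0.1],"rotation": [0,-0.4,0]},
  {"claw": -1,"dp": [0.07,-0.05,-0.14],"rotation": [0,-0.55,0]},
  {"claw": -1,"dp": [0.0745,-0.04,-0.1465],"rotation": [0,-0.67,0]},
  {"claw": -1,"dp": [0.0745,-0.033,-0.1465],"rotation": [0,-0.67,0]},
])

```text
time_s: 11.2
eef_pos: [0.4473, 0.0624, 0.1521]
orientation: [-0.444, 0.446, -0.548, 0.551]
ft_force: [0.7, -0.7, 0.9]
opening: 0.996
```

```bash
python3 d.py .448 .0635 .072 1.363
python3 - <<'E'
from bench import imaging
from h import *
o=np.zeros((480,760,3),np.uint8);x=0
for n,b in(('scene',(200,110,300,230)),('top',(190,170,280,260))):
    p=imaging.read_camera(n);pickle.dump(p,open(n+'3.pkl','wb'))
    c=cv2.resize(p['image'][b[1]:b[3],b[0]:b[2],::-1],None,fx=4,fy=4,interpolation=cv2.INTER_CUBIC)
    o[:c.shape[0],x:x+c.shape[1]]=c;x+=c.shape[1]
cv2.imwrite('pics/c3.png',o)
E
```

```text
t 11.2 pos [0.4473 0.0624 0.1521] F [ 0.7 -0.7  0.9] T [ 0.05  0.04 -0.05] open 84.6
jaw yaw -1.7792 down [-0.    -0.005 -1.   ]
(array([-0.0016,  0.0801,  0.0004]), array([-0.0009, -0.0006,  0.0049]))
```

View pics/c3.png

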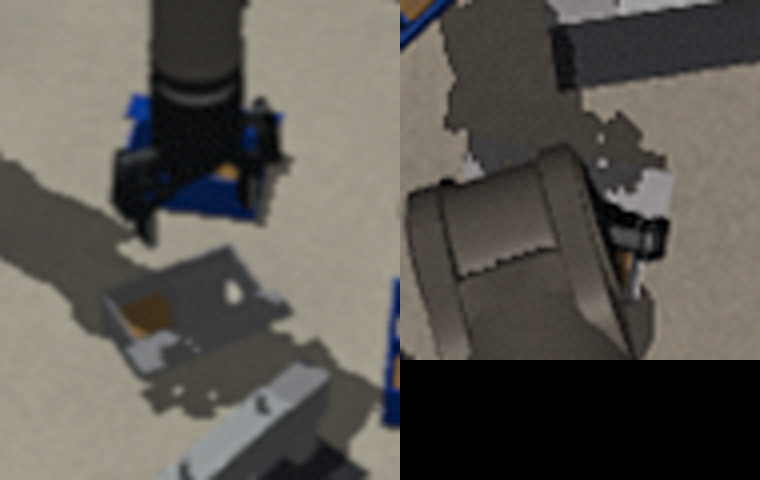

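The jaws span the grey caddy's tab (scene px ~(248,185)), with the caddy in the gripper's shadow. I'll descend and pinch its width lightly.

Request:
arm_command([
  {"claw": -1,"dp": [-0.0016,0.03,0.0004],"rotation": [0,0,0]},
  {"claw": -1,"dp": [-0.0016,0.06,0.0004],"rotation": [0,0,0.005]},
  {"claw": -1,"dp": [-0.0016,0.078,0.0004],"rotation": [0,0,0.005]},
  {"claw": -0.6,"dp": [-0.0016,0.078,0.0004],"rotation": [0,0,0.005]},
  {"claw": -0.4,"dp": [-0.0016,0.078,0.0004],"rotation": [0,0,0.005]},
  {"claw": -0.2,"dp": [-0.0016,0.078,0.0004],"rotation": [0,0,0.005]},
  {"claw": 0,"dp": [-0.0016,0.078,0.0004],"rotation": [0,0,0.005]},
  {"claw": 0,"dp": [-0.0016,0.078,0.0004],"rotation": [0,0,0.005]},
], newtons=20)

```text
time_s: 12.3
eef_pos: [0.4492, 0.0641, 0.0743]
orientation: [-0.446, 0.445, -0.549, 0.549]
ft_force: [-1.0, -1.4, 4.8]
opening: 0.576
```

```bash
python3 d.py
```

```text
t 12.3 pos [0.4492 0.0641 0.0743] F [-1.  -1.4  4.8] T [-0.14  0.12 -0.02] open 48.9
jaw yaw -1.7783 down [ 0.002  0.001 -1.   ]
```

Request:
arm_command([
  {"claw": -0.6,"dp": [0,0,0],"rotation": [0,0,0]},
  {"claw": -0.8,"dp": [0,-0.015,0],"rotation": [0,0,0]},
  {"claw": -0.8,"dp": [0,-0.045,0],"rotation": [0,0,0]},
  {"claw": -0.4,"dp": [0,-0.055,0],"rotation": [0,-0.17,0]},
  {"claw": 0,"dp": [0,-0.055,0],"rotation": [0,-0.35,0]},
  {"claw": 0,"dp": [0,-0.055,0],"rotation": [0,-0.53,0]},
  {"claw": 0,"dp": [0,-0.055,0],"rotation": [0,-0.71,0]},
  {"claw": 0,"dp": [0,-0.055,0],"rotation": [0,-0.89,0]},
])

```text
time_s: 13.3
eef_pos: [0.4483, 0.064, 0.129]
orientation: [0.64, -0.639, 0.302, -0.302]
ft_force: [0.1, 0.3, 1.1]
opening: 0.499
```

```bash
python3 d.py .4492 .0641 .063 -.2075
```

```text
t 13.3 pos [0.4483 0.064  0.129 ] F [0.1 0.3 1.1] T [-0.01  0.03 -0.02] open 42.4
jaw yaw -0.8819 down [ 0.     0.001 -1.   ]
(array([0.0006, 0.066 , 0.0007]), array([-0.0009, -0.6744, -0.    ]))
```

Request:
arm_command([
  {"claw": 0,"dp": [0.0006,0,0.0007],"rotation": [0,-0.18,0]},
  {"claw": 0,"dp": [0.0006,0,0.0007],"rotation": [0,-0.36,0]},
  {"claw": 0,"dp": [0.0006,0,0.0007],"rotation": [0,-0.53,0]},
  {"claw": 0,"dp": [0.0006,0,0.0007],"rotation": [0,-0.6745,0]},
  {"claw": 0,"dp": [0.0006,0.02,0.0007],"rotation": [0,-0.6745,0]},
  {"claw": 0,"dp": [0.0006,0.045,0.0007],"rotation": [0,-0.6745,0]},
  {"claw": 0,"dp": [0.0006,0.064,0.0007],"rotation": [0,-0.6745,0]},
  {"claw": 0,"dp": [0.0006,0.064,0.0007],"rotation": [0,-0.6745,0]},
], newtons=20)

```text
time_s: 14.3
eef_pos: [0.448, 0.0638, 0.0638]
orientation: [0.703, -0.703, 0.076, -0.074]
ft_force: [-0.1, 0.4, -0.5]
opening: 0.499
```

```bash
python3 d.py .4492 .0641 .063 -.2075
```

```text
t 14.3 pos [0.448  0.0638 0.0638] F [-0.1  0.4 -0.5] T [ 0.05 -0.01  0.  ] open 42.4
jaw yaw -0.2132 down [-0.003  0.    -1.   ]
(array([0.0011, 0.0008, 0.0005]), array([ 0.0002, -0.0057, -0.003 ]))
```

Request:
arm_command([
  {"claw": 0,"dp": [0.001,0.001,0.0005],"rotation": [0,-0.006,-0.003]},
  {"claw": 0,"dp": [0.001,0.001,0.0005],"rotation": [0,-0.006,-0.003]},
  {"claw": 0.4,"dp": [0.001,0.001,0.0005],"rotation": [0,-0.006,-0.003]},
  {"claw": 0.7,"dp": [0.001,0.001,0.0005],"rotation": [0,-0.006,-0.003]},
  {"claw": 1,"dp": [0.001,0.001,0.0005],"rotation": [0,-0.006,-0.003]},
  {"claw": 1,"dp": [0.001,0.001,0.0005],"rotation": [0,-0.006,-0.003]},
  {"claw": 1,"dp": [0.001,0.001,0.0005],"rotation": [0,-0.006,-0.003]},
  {"claw": 1,"dp": [0.001,0.001,0.0005],"rotation": [0,-0.006,-0.003]},
], newtons=60)

```text
time_s: 15.3
eef_pos: [0.4486, 0.0646, 0.0635]
orientation: [-0.703, 0.703, -0.074, 0.073]
ft_force: [-3.2, 1.2, 7.0]
opening: 0.113
```

```bash
python3 d.py .4492 .0641 .063 -.2075
```

```text
t 15.3 pos [0.4486 0.0646 0.0635] F [-3.2  1.2  7. ] T [ 0.3   1.11 -0.14] open 9.6
jaw yaw -0.2081 down [-0.001 -0.    -1.   ]
(array([ 0.0007,  0.0005, -0.0004]), array([ 0.0002, -0.0006, -0.0007]))
```

```bash
python3 d.py .5813 -.0464 .185 .123
```

```text
t 15.3 pos [0.4486 0.0646 0.0635] F [-3.2  1.2  7. ] T [ 0.3   1.11 -0.14] open 9.6
jaw yaw -0.2081 down [-0.001 -0.    -1.   ]
(array([ 0.1527, -0.1216, -0.0812]), array([ 1.000e-04, -3.311e-01, -7.000e-04]))
```

Request:
arm_command([
  {"claw": 1,"dp": [0,-0.02,0],"rotation": [0,0,0]},
  {"claw": 1,"dp": [0,-0.06,0],"rotation": [0,0,0]},
  {"claw": 1,"dp": [0,-0.1,0],"rotation": [0,0,0]},
  {"claw": 1,"dp": [0.02,-0.1215,-0.01],"rotation": [0,-0.06,0]},
  {"claw": 1,"dp": [0.06,-0.1215,-0.03],"rotation": [0,-0.14,0]},
  {"claw": 1,"dp": [0.1,-0.1215,-0.055],"rotation": [0,-0.24,0]},
  {"claw": 1,"dp": [0.14,-0.1215,-0.074],"rotation": [0,-0.3,0]},
  {"claw": 1,"dp": [0.1525,-0.1215,-0.081],"rotation": [0,-0.331,0]},
])

```text
time_s: 16.3
eef_pos: [0.5834, -0.0494, 0.1837]
orientation: [-0.706, 0.706, 0.043, -0.042]
ft_force: [-1.0, 0.5, -3.8]
opening: 0.107
```

Request:
arm_command([
  {"claw": 1,"dp": [0,0,0],"rotation": [0,0,0]},
  {"claw": 1,"dp": [0,0,0],"rotation": [0,0,0]},
  {"claw": 1,"dp": [0,0,0],"rotation": [0,0,0]},
  {"claw": 1,"dp": [0,0,0],"rotation": [0,0,0]},
  {"claw": 1,"dp": [0,0,0],"rotation": [0,0,0]},
  {"claw": 1,"dp": [0,0,0],"rotation": [0,0,0]},
  {"claw": 1,"dp": [0,0,0],"rotation": [0,0,0]},
  {"claw": 1,"dp": [0,0,0],"rotation": [0,0,0]},
])

```text
time_s: 17.3
eef_pos: [0.5824, -0.0464, 0.1851]
orientation: [-0.706, 0.706, 0.045, -0.043]
ft_force: [0.2, -0.1, -3.3]
opening: 0.108
```

```bash
python3 d.py .5813 -.0464 .155 .123
python3 - <<'E'
from bench import imaging
from h import *
o=np.zeros((540,790,3),np.uint8);x=0
for n,b in(('scene',(200,170,300,270)),('top',(220,130,310,200))):
    p=imaging.read_camera(n);pickle.dump(p,open(n+'4.pkl','wb'))
    c=cv2.resize(p['image'][b[1]:b[3],b[0]:b[2],::-1],None,fx=4,fy=4,interpolation=cv2.INTER_CUBIC)
    o[:c.shape[0],x:x+c.shape[1]]=c;x+=c.shape[1]
cv2.imwrite('pics/c4.png',o)
E
```

```text
t 17.3 pos [ 0.5824 -0.0464  0.1851] F [ 0.2 -0.1 -3.3] T [ 0.01 -0.13  0.02] open 9.2
jaw yaw 0.1234 down [ 0.003  0.    -1.   ]
(array([-0.0012,  0.0301,  0.0002]), array([0.0002, 0.0004, 0.0026]))
```

View pics/c4.png

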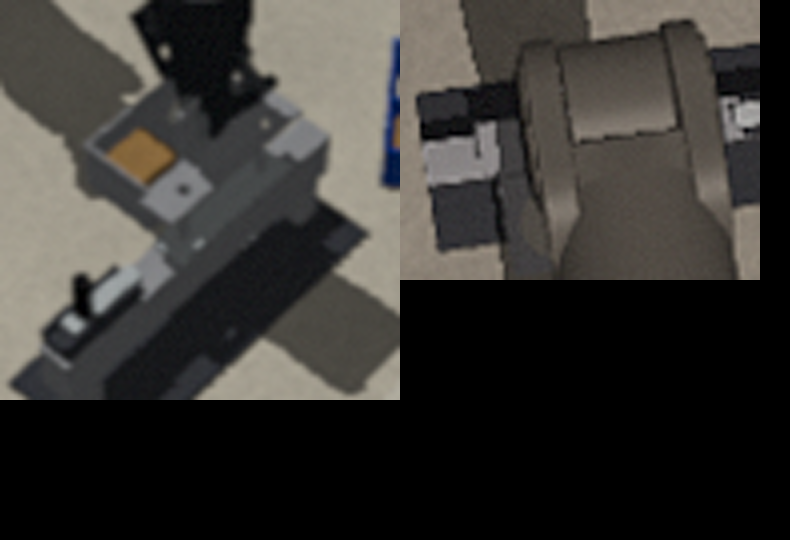

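Scene view: the flange is level above the rail and the right hole is at px ~(245,217). The knob is out at px (220,242). Lowering to just above the pin tips, with the 1 mm correction.

Request:
arm_command([
  {"claw": 1,"dp": [-0.0012,0.01,0],"rotation": [0,0,0.0026]},
  {"claw": 1,"dp": [-0.0012,0.02,0],"rotation": [0,0,0.0026]},
  {"claw": 1,"dp": [-0.0012,0.028,0],"rotation": [0,0,0.0026]},
  {"claw": 1,"dp": [-0.0012,0.03,0],"rotation": [0,0,0.0026]},
  {"claw": 1,"dp": [-0.0012,0.03,0],"rotation": [0,0,0.0026]},
  {"claw": 1,"dp": [-0.0012,0.03,0],"rotation": [0,0,0.0026]},
  {"claw": 1,"dp": [-0.0012,0.03,0],"rotation": [0,0,0.0026]},
  {"claw": 1,"dp": [-0.0012,0.03,0],"rotation": [0,0,0.0026]},
])

```text
time_s: 18.4
eef_pos: [0.5814, -0.0466, 0.1553]
orientation: [-0.706, 0.706, 0.044, -0.043]
ft_force: [0.0, 1.3, -3.6]
opening: 0.106
```

```bash
python3 d.py .5813 -.0464 .145 .123
python3 - <<'E'
from h import *
p=pickle.load(open('scene4.pkl','rb'))
T=np.array([.5824,-.0464,0.]);a=.1234
x=np.array([np.cos(a),np.sin(a),0]);y=np.array([-np.sin(a),np.cos(a),0])
print(proj(p,[T+.0215*x+k*y+[0,0,.1715] for k in(-.045,.045)]))
p=pickle.load(open('scene0.pkl','rb'))
M=np.array([.6026,-.0441,0])
print('pins',proj(p,[M+k*y+[0,0,z] for k in(-.045,.045) for z in(.11,.132)]))
c=pickle.load(open('scene4.pkl','rb'))['image'];cv2.imwrite('pics/h4.png',cv2.resize(c[195:235,225:285,::-1],None,fx=12,fy=12,interpolation=0))
E
```

```text
t 18.4 pos [ 0.5814 -0.0466  0.1553] F [ 0.   1.3 -3.6] T [ 0.   -0.06 -0.05] open 9.0
jaw yaw 0.1235 down [ 0. -0. -1.]
(array([-0.0001,  0.0103,  0.0002]), array([0.0003, 0.0005, 0.0004]))
[[245.70109274 215.91698956]
 [265.34412035 198.95909798]]
pins [[245.61511907 227.90278115]
 [245.52928027 223.64522998]
 [264.65136957 211.13443802]
 [264.77967168 206.81121543]]
```

View pics/h4.png

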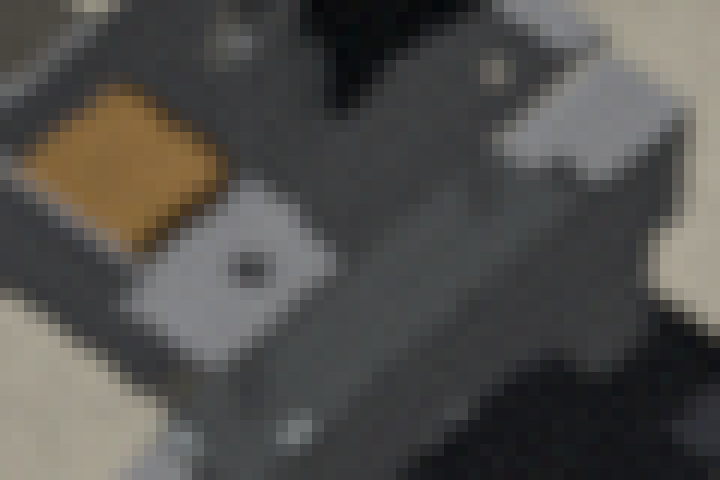

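Request:
arm_command([
  {"claw": 1,"dp": [0,0.002,0],"rotation": [0,0,0]},
  {"claw": 1,"dp": [0,0.004,0],"rotation": [0,0,0]},
  {"claw": 1,"dp": [0,0.005,0],"rotation": [0,0,0]},
  {"claw": 1,"dp": [0,0.006,0],"rotation": [0,0,0]},
  {"claw": 1,"dp": [0,0.007,0],"rotation": [0,0,0]},
  {"claw": 1,"dp": [0,0.008,0],"rotation": [0,0,0]},
  {"claw": 1,"dp": [0,0.008,0],"rotation": [0,0,0]},
  {"claw": 1,"dp": [0,0.008,0],"rotation": [0,0,0]},
])

```text
time_s: 19.4
eef_pos: [0.5813, -0.0466, 0.1471]
orientation: [-0.706, 0.706, 0.044, -0.044]
ft_force: [-1.2, 0.3, -4.3]
opening: 0.108
```

```bash
python3 d.py .5813 -.0464 .145 .123
```

```text
t 19.4 pos [ 0.5813 -0.0466  0.1471] F [-1.2  0.3 -4.3] T [ 0.02 -0.09  0.05] open 9.2
jaw yaw 0.1235 down [ 0. -0. -1.]
(array([0.    , 0.0021, 0.0002]), array([0.0002, 0.0005, 0.0001]))
```

No upward force 3 mm below tip level, so the holes are over the pins. I'll continue down.

Request:
arm_command([
  {"claw": 1,"dp": [0,0.003,0],"rotation": [0,0,0]},
  {"claw": 1,"dp": [0,0.006,0],"rotation": [0,0,0]},
  {"claw": 1,"dp": [0,0.009,0],"rotation": [0,0,0]},
  {"claw": 1,"dp": [0,0.012,0],"rotation": [0,0,0]},
  {"claw": 1,"dp": [0,0.015,0],"rotation": [0,0,0]},
  {"claw": 1,"dp": [0,0.017,0],"rotation": [0,0,0]},
  {"claw": 1,"dp": [0,0.018,0],"rotation": [0,0,0]},
  {"claw": 1,"dp": [0,0.018,0],"rotation": [0,0,0]},
])

```text
time_s: 20.4
eef_pos: [0.5813, -0.0466, 0.129]
orientation: [-0.706, 0.706, 0.044, -0.044]
ft_force: [-0.8, -0.4, -4.2]
opening: 0.113
```

```bash
python3 d.py .5813 -.0464 .1285 .123
```

```text
t 20.4 pos [ 0.5813 -0.0466  0.129 ] F [-0.8 -0.4 -4.2] T [-0.04 -0.1   0.05] open 9.6
jaw yaw 0.1236 down [-0. -0. -1.]
(array([0.0001, 0.0005, 0.0001]), array([ 0.0001,  0.0006, -0.0001]))
```

Go down about 2 mm more until it bears.

Request:
arm_command([
  {"claw": 1,"dp": [0,0.0005,0],"rotation": [0,0,0]},
  {"claw": 1,"dp": [0,0.001,0],"rotation": [0,0,0]},
  {"claw": 1,"dp": [0,0.0015,0],"rotation": [0,0,0]},
  {"claw": 1,"dp": [0,0.002,0],"rotation": [0,0,0]},
  {"claw": 1,"dp": [0,0.002,0],"rotation": [0,0,0]},
  {"claw": 1,"dp": [0,0.002,0],"rotation": [0,0,0]},
  {"claw": 1,"dp": [0,0.002,0],"rotation": [0,0,0]},
  {"claw": 1,"dp": [0,0.002,0],"rotation": [0,0,0]},
])

```text
time_s: 21.4
eef_pos: [0.5813, -0.0466, 0.1286]
orientation: [-0.706, 0.706, 0.044, -0.043]
ft_force: [-4.9, 0.3, 7.1]
opening: 0.111
```

```bash
python3 d.py .5813 -.0464 .1285 .123
```

```text
t 21.4 pos [ 0.5813 -0.0466  0.1286] F [-4.9  0.3  7.1] T [0.04 0.82 0.04] open 9.4
jaw yaw 0.1233 down [ 0.    -0.001 -1.   ]
(array([-0.    ,  0.0001,  0.0002]), array([0.0007, 0.0003, 0.0003]))
```

Seated: TCP at 0.1286 against 0.1285 expected, bearing with about 11 N. I'll release, lift and go over the knob.

Request:
arm_command([
  {"claw": 0.5,"dp": [0,-0.001,0],"rotation": [0,0,0]},
  {"claw": 0.2,"dp": [0,-0.001,0],"rotation": [0,0,0]},
  {"claw": 0.1,"dp": [0,-0.001,0],"rotation": [0,0,0]},
  {"claw": 0.1,"dp": [0,-0.01,0],"rotation": [0,0,0]},
  {"claw": 0.1,"dp": [0,-0.03,0],"rotation": [0,0,0]},
  {"claw": 0.1,"dp": [0,-0.055,0],"rotation": [0,0,0]},
  {"claw": 0.1,"dp": [0,-0.065,0],"rotation": [0,0,0]},
  {"claw": 0.1,"dp": [0,-0.065,0],"rotation": [0,0,0]},
], newtons=40)

```text
time_s: 22.4
eef_pos: [0.5818, -0.0466, 0.1928]
orientation: [-0.706, 0.706, 0.044, -0.043]
ft_force: [-0.4, 0.3, -0.5]
opening: 0.454
```

```bash
python3 d.py .6215 -.1974 .138 .123
python3 - <<'E'
from bench import imaging
from h import *
o=np.zeros((540,790,3),np.uint8);x=0
for n,b in(('scene',(200,170,300,270)),('top',(220,130,310,200))):
    p=imaging.read_camera(n);pickle.dump(p,open(n+'5.pkl','wb'))
    c=cv2.resize(p['image'][b[1]:b[3],b[0]:b[2],::-1],None,fx=4,fy=4,interpolation=cv2.INTER_CUBIC)
    o[:c.shape[0],x:x+c.shape[1]]=c;x+=c.shape[1]
cv2.imwrite('pics/c5.png',o)
E
```

```text
t 22.4 pos [ 0.5818 -0.0466  0.1928] F [-0.4  0.3 -0.5] T [ 0.01  0.03 -0.02] open 38.6
jaw yaw 0.1234 down [ 0.002 -0.    -1.   ]
(array([ 0.0208,  0.0549, -0.1546]), array([0.0005, 0.0004, 0.0016]))
```

View pics/c5.png

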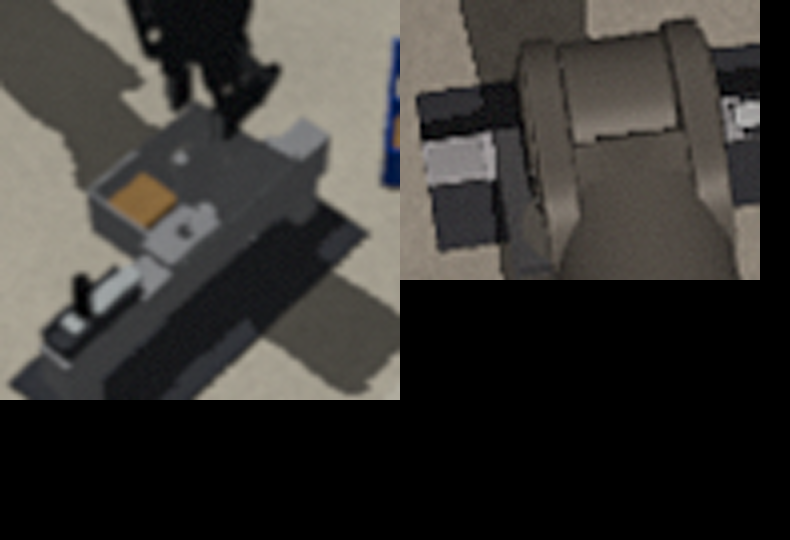

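The caddy sits flush on the rail, with a pin showing through the right flange at scene px ~(246,228). The knob is still out at (220,242). Going over to the knob.

Request:
arm_command([
  {"claw": 0.1,"dp": [0.01,0,-0.04],"rotation": [0,0,0.0015]},
  {"claw": 0.1,"dp": [0.02,0,-0.09],"rotation": [0,0,0.0015]},
  {"claw": 0.1,"dp": [0.0208,0,-0.14],"rotation": [0,0,0.0015]},
  {"claw": 0.1,"dp": [0.0208,0,-0.1546],"rotation": [0,0,0.0015]},
  {"claw": 0.1,"dp": [0.0208,0,-0.1546],"rotation": [0,0,0.0015]},
  {"claw": 0.1,"dp": [0.0208,0.02,-0.1546],"rotation": [0,0,0.0015]},
  {"claw": 0.1,"dp": [0.0208,0.045,-0.1546],"rotation": [0,0,0.0015]},
  {"claw": 0.1,"dp": [0.0208,0.053,-0.1546],"rotation": [0,0,0.0015]},
])

```text
time_s: 23.5
eef_pos: [0.6192, -0.1946, 0.1361]
orientation: [0.706, -0.705, -0.043, 0.047]
ft_force: [-0.3, -0.8, -0.1]
opening: 0.447
```

Request:
arm_command([
  {"claw": 0.1,"dp": [0,0,0],"rotation": [0,0,0]},
  {"claw": 0.5,"dp": [0,0,0],"rotation": [0,0,0]},
  {"claw": 0.8,"dp": [0,0,0],"rotation": [0,0,0]},
  {"claw": 1,"dp": [0,0,0],"rotation": [0,0,0]},
  {"claw": 1,"dp": [0,0,0],"rotation": [0,0,0]},
  {"claw": 1,"dp": [0,0,0],"rotation": [0,0,0]},
  {"claw": 1,"dp": [0,0,0],"rotation": [0,0,0]},
  {"claw": 1,"dp": [0,0,0],"rotation": [0,0,0]},
], newtons=40)

```text
time_s: 24.5
eef_pos: [0.6211, -0.1973, 0.1402]
orientation: [-0.706, 0.706, 0.043, -0.044]
ft_force: [-3.3, 1.8, 5.4]
opening: 0.172
```

```bash
python3 d.py
```

```text
t 24.5 pos [ 0.6211 -0.1973  0.1402] F [-3.3  1.8  5.4] T [ 0.26  0.7  -0.02] open 14.7
jaw yaw 0.1235 down [-0.001 -0.    -1.   ]
```

Request:
arm_command([
  {"claw": 1,"dp": [0,0,0.007],"rotation": [0,0,0]},
  {"claw": 1,"dp": [0,0,0.014],"rotation": [0,0,0]},
  {"claw": 1,"dp": [0,0,0.021],"rotation": [0,0,0]},
  {"claw": 1,"dp": [0,0,0.028],"rotation": [0,0,0]},
  {"claw": 1,"dp": [0,0,0.034],"rotation": [0,0,0]},
  {"claw": 1,"dp": [0,0,0.037],"rotation": [0,0,0]},
  {"claw": 1,"dp": [0,0,0.039],"rotation": [0,0,0]},
  {"claw": 1,"dp": [0,0,0.039],"rotation": [0,0,0]},
])

```text
time_s: 25.5
eef_pos: [0.6169, -0.1624, 0.1402]
orientation: [-0.704, 0.708, 0.043, -0.043]
ft_force: [-0.7, -6.1, 4.7]
opening: 0.169
```

```bash
python3 d.py
```

```text
t 25.5 pos [ 0.6169 -0.1624  0.1402] F [-0.7 -6.1  4.7] T [-1.26  0.17  0.05] open 14.4
jaw yaw 0.1216 down [ 0.001 -0.006 -1.   ]
```

Request:
arm_command([
  {"claw": 1,"dp": [0,0,0.001],"rotation": [0,0,0]},
  {"claw": 1,"dp": [0,0,0.002],"rotation": [0,0,0]},
  {"claw": 1,"dp": [0,0,0.003],"rotation": [0,0,0]},
  {"claw": 1,"dp": [0,0,0.003],"rotation": [0,0,0]},
  {"claw": 1,"dp": [0,0,0.003],"rotation": [0,0,0]},
  {"claw": 1,"dp": [0,0,0.003],"rotation": [0,0,0]},
  {"claw": 1,"dp": [0,0,0.003],"rotation": [0,0,0]},
  {"claw": 1,"dp": [0,0,0.003],"rotation": [0,0,0]},
])

```text
time_s: 26.5
eef_pos: [0.6169, -0.1624, 0.1402]
orientation: [-0.703, 0.709, 0.043, -0.042]
ft_force: [0.9, -9.9, 3.6]
opening: 0.17
```

```bash
python3 d.py
```

```text
t 26.5 pos [ 0.6169 -0.1624  0.1402] F [ 0.9 -9.9  3.6] T [-2.03 -0.14  0.01] open 14.5
jaw yaw 0.1199 down [ 0.003 -0.009 -1.   ]
```

At the home stop: no further travel with the force up to 10 N. I'll release and withdraw up and away.

Request:
arm_command([
  {"claw": 1,"dp": [0,0,-0.002],"rotation": [0,0,0]},
  {"claw": 0.1,"dp": [0,0,-0.002],"rotation": [0,0,0]},
  {"claw": 0.1,"dp": [0,0,-0.002],"rotation": [0,0,0]},
  {"claw": 0.1,"dp": [0,-0.02,-0.002],"rotation": [0,0,0]},
  {"claw": 0.1,"dp": [0,-0.06,-0.002],"rotation": [0,0,0]},
  {"claw": 0.1,"dp": [0,-0.11,-0.04],"rotation": [0,0,0]},
  {"claw": 0.1,"dp": [0,-0.11,-0.1],"rotation": [0,0,0]},
  {"claw": 0.1,"dp": [0,-0.11,-0.16],"rotation": [0,0,0]},
])

```text
time_s: 27.5
eef_pos: [0.637, -0.3152, 0.2522]
orientation: [-0.705, 0.706, 0.045, -0.044]
ft_force: [0.3, -0.3, -0.5]
opening: 0.451
```

Request:
arm_command([
  {"claw": 0.1,"dp": [-0.02,0,-0.05],"rotation": [0,0,0]},
  {"claw": 0.1,"dp": [-0.04,0,-0.1],"rotation": [0,0,0]},
  {"claw": 0.1,"dp": [-0.06,0,-0.13],"rotation": [0,0,0]},
  {"claw": 0.1,"dp": [-0.06,0,-0.13],"rotation": [0,0,0]},
  {"claw": 0.1,"dp": [-0.06,0,-0.13],"rotation": [0,0,0]},
  {"claw": 0.1,"dp": [-0.06,0,-0.13],"rotation": [0,0,0]},
  {"claw": 0.1,"dp": [-0.06,0,-0.13],"rotation": [0,0,0]},
  {"claw": 0.1,"dp": [-0.06,0,-0.13],"rotation": [0,0,0]},
])

```text
time_s: 28.5
eef_pos: [0.5926, -0.4501, 0.2493]
orientation: [-0.706, 0.706, 0.044, -0.045]
ft_force: [-0.2, 0.4, -0.4]
opening: 0.451
```

```bash
python3 d.py
python3 - <<'E'
from bench import imaging
from h import *
o=np.zeros((560,800,3),np.uint8);x=0
for n,b,f in(('scene',(200,180,300,290),4),('top',(220,130,340,200),3.33)):
    p=imaging.read_camera(n);pickle.dump(p,open(n+'6.pkl','wb'));cv2.imwrite(f'pics/{n}6.png',p['image'][:,:,::-1])
    c=cv2.resize(p['image'][b[1]:b[3],b[0]:b[2],::-1],None,fx=f,fy=f,interpolation=cv2.INTER_CUBIC)
    o[:c.shape[0],x:x+c.shape[1]]=c;x+=c.shape[1]
cv2.imwrite('pics/c6.png',o)
M=np.array([.6026,-.0441,0]);a=.123;y=np.array([-np.sin(a),np.cos(a),0]);O=M-.0045*y
for n in('scene','top'):
    p=pickle.load(open(n+'6.pkl','rb')); print(n,'knob top home/out',proj(p,[O+k*y+[0,0,.166] for k in(-.115,-.15)]).round(1))
E
```

```text
t 28.5 pos [ 0.5926 -0.4501  0.2493] F [-0.2  0.4 -0.4] T [ 0.01 -0.01  0.  ] open 38.4
jaw yaw 0.1247 down [-0.001 -0.    -1.   ]
scene knob top home/out [[228.3 231.7]
 [219.9 238.9]]
top knob top home/out [[312.1 156.2]
 [325.2 154.2]]
```

View pics/c6.png

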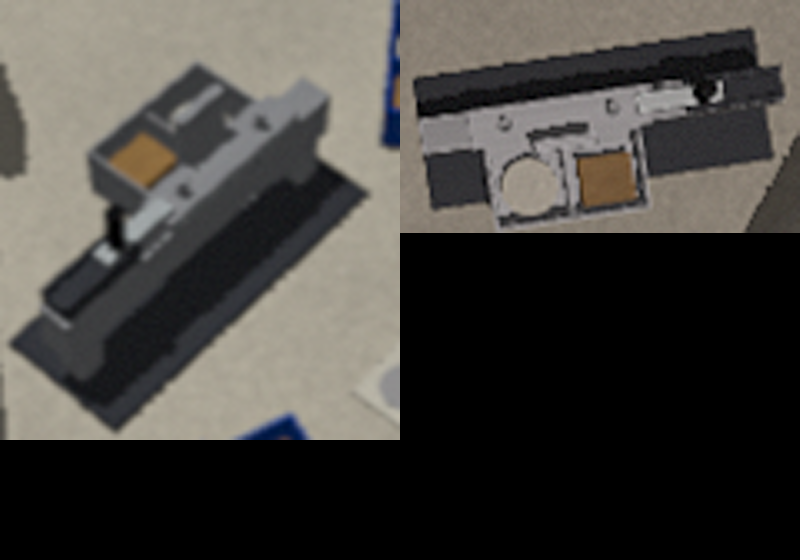

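View pics/top6.png

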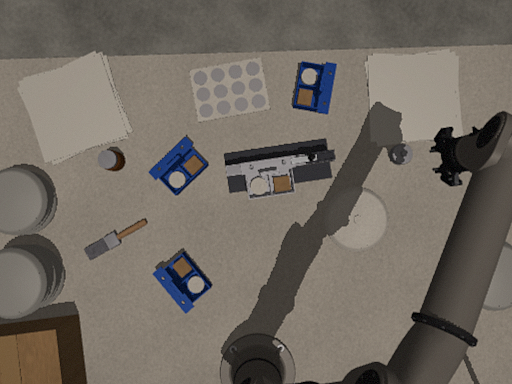

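The caddy hangs flush, with both pins through its holes (top px ~(251,167) and (284,162)). The knob is home at top px (312,157) and scene px (229,235), as predicted, and the tongue covers the flange edge. The bystanders haven't moved and the arm is clear.

```bash
python3 -c "
from bench import bot
print(bot.sign_off())"
```

```text
the job is handed in; nothing more can be done
None
```

The steel caddy is hung on both pins and locked with the bolt, and I handed the job in at about 28.5 s of the 66 s allowed. I pulled the bolt out to its stop first. I found the pin shift by pinching both pins (about +4.5 mm), then seated the caddy and pushed the bolt home.

**Last checks:**
- **Seating:** the flange reached its expected height (tool at 0.1286 m against 0.1285 m expected) and took load there.
- **Bolt:** it travelled about 35 mm each way. At home it would not move further as the push rose to about 10 N. The last pictures show the knob at the home position and the tongue over the flange.
- **Surroundings:** the cake, jar, brush, weight and blue look-alikes appear unmoved in the last top picture. The gripper was open and touching nothing.

**Disagreements:**
- **Cameras:** the two views differed by up to about 4 mm.
- **Pin shift:** my rough reading from the pictures gave about +6 to +7 mm. I used the touch values, and the caddy went on first try without resistance.
- **Wrist turn:** one turn went the wrong way, towards the last joint's limit. I reversed it before reaching the limit.

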